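Load the drilling jig: backing block, bracket, swing clamp

ROBOT

A 6-joint arm with a two-finger parallel gripper is mounted at the origin on a cart in front of the work surface, level with it; the furniture and walls round the work are solid. World frame = base frame: x ahead of the robot, y to its left, z up, the work surface at z = 0. Lengths are in m, angles in rad, forces in N, time in s.
With the tool pointing down it reaches from about 0.375 to 0.975 m from the base axis. Payload 3.8 kg.
Tool frame: the origin (TCP) lies on the centre line of the jaws, within the pads' length; the fingertips stand 17 mm ahead of it and the grasp point (between the pads) lies 2 mm behind it (bot.tip_extent is the distance from the TCP to the fingertips, in m); z points along the fingers, y is the line along which they close (so a half turn about z gives the same grasp; the last joint's range is limited). The gripper opens to 85 mm and grips with 20 to 120 N. Pads are 22 mm wide; open, the fingers measure 114 mm over their backs; the gripper's body (76 mm by 85 mm) begins 54 mm behind the grasp point. The pads swing forward as they close: fully open they stand 13 mm farther back than shut.
Start: joints at [1.288, 0.264, 1.604, -0, 1.274, -0.037], TCP at [0.164, 0.655, 0.226] pointing down, gripper open.
Joint ranges: [-2.63, 2.63], [-0.94, 2.18], [0.31, 2.57], [-1.31, 4.45], [0, 2.66], [-2.55, 2.55]. Speed limits (rad/s): [2.57, 2.57, 3.14, 3.14, 3.14, 3.14].

INTERFACE

Orientations are given as a rotation vector (axis times angle).
In Python, from workcell import readout, read_camera, finish_job, bot gives the robot as it stands.
- The arm moves only by the tool jog_arm, never from a script. Its argument "deltas" is one flat list of numbers, 7 for each row, row after row: the shift along the tool's x, y, z in m, then the turn, a rotation vector about the tool's x, y, z in degrees, then the gripper command: -1 is shut, 1 is fully open, values between are in proportion. A call has 1 to 8 rows; each row is the pose to reach, as a shift and turn from the pose commanded when the call began, along the tool's axes at that moment; what a row does not reach only later rows make up. A row lasts 1/10 s, in which the tool goes at most 50 mm and 8.59 degrees, less where a joint would pass 70% of its speed; a pose out of reach is approached as far as the arm can. A call with a gripper value outside its range is refused whole. The fingers move at their own pace and stop on an object; "squeeze" is the grip in N (left out, the last holds). Time passes only in rows, so rows that repeat a pose let the fingers close. It gives the time, the measured TCP pose, the force, the opening and the grip force at its end, in the units of the state.
- readout.read_state(): the state, without advancing time (a new reading comes with each control period).
- read_camera(name): name is "scene" or "side" or "wrist"; returns a dict with "color" (384x512x3 uint8, blue, green, red), "fx", "fy", "cx", "cy" (pixels), "origin" and "attitude" of the camera in the world. Camera axes: x right, y down, z forward; pixel columns grow to the right and rows downward; lengths in m; the calibration is good to about 2 mm. A picture is of the moment at which its call begins. There is no depth.
- finish_job(): hands the job in; it is judged then, once.
The state is a dict: "time": time; "q": joint angles; "joint_vel": joint speeds; "joint_torque": joint torques, N m; "tool_pos": TCP position; "tcp_rot": TCP orientation; "wrist_force": force on the tool from outside, world axes, zero at the start; "torque": the same for the moment, N m; "width": opening from 0.0 (shut) to 1.0 (fully open); "grip_force": force on a finger pad.
Only numpy, scipy, OpenCV 4.12 (cv2) and the standard library are available. Lean on these libraries where they do the work, as an engineer would, in place of code of your own. Each camera call takes 0.05 s, during which the arm holds its last target. There are 200 camera calls.

TASK

Get the bracket ready for drilling: lay the wooden backing block in the green jig's nest, then hook the bracket's tongue under the keeper, let it down flat on the block behind the front lug, and slide it gently home until you feel it press on the hidden end stop. Then pull the red clamp knob up against its spring, swing the arm over the bracket's foot and let it down to clamp it. Leave the clay car and the pliers where they are.

Things in the scene. Friction and masses are not known exactly. Their poses are not given: they have to be found in the camera images.
- jig: Drilling jig, fixed on the bench: green base plate 10 mm thick (x -90 to +80, y -86 to +45 mm) with a front lug, a nest for the block, a keeper with an end stop at the far end, and a clamp post at x -72, y -68. Origin at bench level; x points from front lug to keeper, z up. A bracket that is home has its origin above this one, z = 32 mm, x -10 to +2 mm, axes alike.
- nest (a point): Centre of the nest's floor on the jig (jig x -36, y 0, z 10 mm). The nest is 34 mm (jig x) by 42 mm (jig y) inside, with an aluminium rim 5 mm high and 5 mm thick. Axes as the jig's.
- stop_block: Steel block that closes the keeper at the rear, fixed to the jig. Origin on its front face at the ledge's level (jig x 71, y 0, z 32 mm). Out of it towards the tongue stands a rigid brass end stop 26 mm wide, whose head is hidden under the roof: 8 to 20 mm in front of this point (jig x 51 to 63), set differently each time. It can only be felt. Axes as the jig's.
- keeper (a point): Middle of the lower front edge of the keeper's dark roof (jig x 41, y 0, z 46 mm). The roof reaches from there to jig x 85, y -31 to +31, top z 52. Under it: a ledge (top z 32, jig x 41 to 85) that carries the tongue, side cheeks 40 mm apart (y -20 to +20, from jig x 51), and the end stop 10 to 22 mm behind the roof's edge.
- lug (a point): Middle of the upper rear edge of the steel front lug (jig x -69.5, y 12, top z 42 mm; y -2 to +26). The 116 mm long bracket cannot go in flat: it goes in tilted, tongue end down 9 to 14 degrees, tongue tip under the roof (jig x 48 to 49.5), and is let down behind the lug; flat, it can then be slid on towards the stop, 1 to 15 mm.
- wood_block: Plain wooden block, 28 (x) x 36 (y) x 22 (z) mm, origin at the centre of its underside, lies flat. In the nest its 36 mm side runs across the jig (jig y), either way round, with 3 mm play all round; its top is then level with the ledge (jig z 32).
- bracket: Grey aluminium T bracket, 0.2 to 0.4 kg, lying foot down. Origin on the foot's underside; foot 100 x 56 x 6 mm (x -55 to +45); at the +x end a tongue 32 mm wide, 6 mm thick, to x +61; on top an upright web 10 mm thick (y -5 to +5), x -15 to +28, z 6 to 36 mm, the place to grip it. z up. Sliding in the jig, it drags with 2 to 4 N.
- tongue_tip (a point): Middle of the lower edge of the tongue's end on the bracket (bracket x 61, y 0, z 0 mm). Axes as the bracket's.
- clamp_lift (a joint): How far the clamp (knob and arm) is pulled up, m: 0 down, 0.022 fully up. A spring pulls it down, 6 N at 0 and 3 N more per 10 mm. At 0 the arm's underside is at jig z 30, below the top of a seated bracket's foot (z 38): lift it at least 0.012 to swing it over. Clamping, it rests on the foot at about 0.008.
- clamp_swing (a joint): Turn of knob and arm about the upright post, rad, growing clockwise seen from above; 0 to 1.5, held by slight friction. Starts at 0 to 0.25, arm parked in front of the jig; at 1.3 the arm's end stands over the bracket's foot above the block (1.1 to 1.5 is on the foot).
- clamp_knob (a point): Centre of the round red knob, 30 mm diameter and 28 mm high (14 mm above and below this point), on the post's axis. It is jig x -72, y -68, z 60 mm with the clamp down. The clamp arm lies 20 mm and more below this point. Knob and arm turn and lift together.
- clamp_pad (a point): Underside of the yellow round pad (16 mm) at the end of the 63 mm long, 14 mm wide, 10 mm thick clamp arm.
- clay_car: Brown clay model of a car on a plinth, 69 x 159 x 62 mm, standing near the vice; a bystander to leave alone. Origin at the centre of its underside.
- combi_pliers: Pliers with orange handles, 171 x 55 x 15 mm, lying to the left of the jig; a bystander to leave alone. Origin at the centre of its underside.
Mind the look-alikes: they are no part of the job. Leave any purple look-alike of the wood_block alone.

How it is judged:
By the outcome, as a careful person would: the job done as asked, in the order asked, and still so for the second after the job is handed in, with the robot touching nothing.
It also fails if it takes over 70 s, if anything falls off the work surface, if the arm or the gripper's body presses on something with over 40 N, if the wrist force passes 120 N, or if a joint passes its speed limit or range.

## Working session

There is one attempt and no reset: what is moved stays moved. The work goes in short steps, Python scripts to look and compute and a tool call to move; the robot and the scene stay as the last step left them, time stands still between calls to the robot, and variables do not carry over. Pictures are saved under pics/ and viewed, at most 10 in all, crops included, and the job is handed in when it is done.

Besides the shell and the picture viewer there is one more tool, called after "Call:" as a command line: name --argument value ..., lists and objects as JSON in quotes. jog_arm: Moves the arm, as the interface text tells. Its arguments: {"type":"object","properties":{"deltas":{"type":"array"},"squeeze":{"type":"number"}},"required":["deltas"]}

```bash
ls; mkdir -p pics
python3 - <<'E'
from workcell import readout, read_camera, bot
import cv2
for n in ["scene","side","wrist"]:
    c=read_camera(n); cv2.imwrite(f"pics/{n}0.png",c["color"]); print(n,c["fx"],c["fy"],c["cx"],c["cy"],c["origin"],c["attitude"])
print(readout.read_state()); print([a for a in dir(bot) if a[0]!='_'])
E
```

```text
pics
scene 350.37882435216807 350.37882435216807 254.17103990560216 188.71534331383145 [ 0.25347339 -0.64839461  0.68916634] [-2.28325114  0.53605941 -0.2361479 ]
side 378.060613387113 378.060613387113 254.3830202547981 186.1268337446487 [ 0.12746772 -0.87578251  0.75139618] [-2.15676375  0.50426003 -0.28552833]
wrist 282.61558137679464 282.61558137679464 251.79037321608024 190.32009939550952 [0.08922385 0.6739634  0.37297843] [2.27637516 1.77690609 0.27055244]
{'time': 0.15, 'q': array([ 1.28811667e+00,  2.64609822e-01,  1.60506780e+00,  3.86196221e-05,
        1.27373744e+00, -3.68661907e-02]), 'joint_vel': array([-9.69201134e-05, -4.24521271e-05, -2.41829834e-03, -7.86272355e-04,
       -1.09137696e-03, -8.27367423e-04]), 'joint_torque': array([-1.62424230e-04, -5.15906167e+01, -3.67958522e+01,  5.12650138e-05,
        8.03354080e-03, -1.56330356e-05]), 'tool_pos': array([0.1640601 , 0.65414925, 0.22532398]), 'tcp_rot': array([-3.85128991e-01, -3.11756660e+00,  2.81665269e-03]), 'wrist_force': array([ 0.66354617,  0.80402795, -0.68124139]), 'torque': array([0.01704948, 0.02851333, 0.02826744]), 'grip_force': 0.0, 'width': 0.998265718841213}
['MotionError', 'tip_extent']
```

View pics/scene0.png

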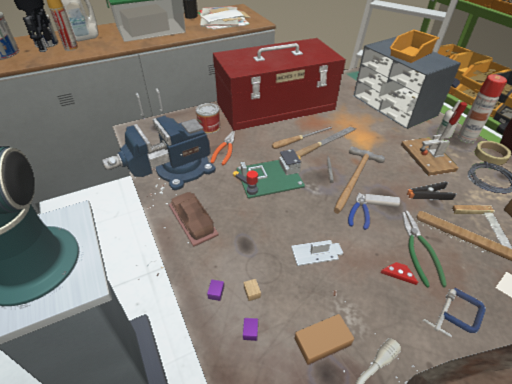

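View pics/side0.png

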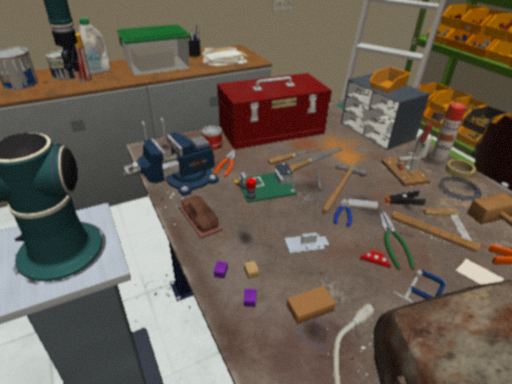

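The scene shows the jig at about (270,178), its red knob at (252,178), the bracket at (317,250) and the wooden block at (252,289), with purple look-alikes beside it. I'll localize these roughly and look from nearer.

```bash
cat > h.py <<'E'
import numpy as np, cv2
from scipy.spatial.transform import Rotation as R
from workcell import readout, read_camera
def ray(c,u,v):
    return R.from_rotvec(c["attitude"]).apply([(u-c["cx"])/c["fx"],(v-c["cy"])/c["fy"],1.])
def at_z(c,u,v,z):
    d=ray(c,u,v); o=np.array(c["origin"]); return o+d*(z-o[2])/d[2]
def proj(c,P):
    p=R.from_rotvec(c["attitude"]).inv().apply(np.atleast_2d(P)-c["origin"])
    return p[:,:2]/p[:,2:]*[c["fx"],c["fy"]]+[c["cx"],c["cy"]]
def world(o,yaw,P):
    "jig/bracket local points -> world"
    return R.from_euler("z",yaw).apply(np.atleast_2d(P))+o
def tool_delta(target_pos,target_R):
    "shift (tool axes) and rotvec deg from the present measured pose"
    s=readout.read_state(); T=R.from_rotvec(s["tcp_rot"])
    return T.inv().apply(target_pos-s["tool_pos"]), np.degrees((T.inv()*target_R).as_rotvec())
def down(yaw):
    "tool pointing down, y (closing) axis along world yaw"
    y=np.array([np.cos(yaw),np.sin(yaw),0]); z=np.array([0,0,-1.]); x=np.cross(y,z)
    return R.from_matrix(np.c_[x,y,z])
E
python3 - <<'E'
from h import *
c=read_camera("scene")
for n,u,v,z in [("knob",252,178,.06),("jigC",272,178,.01),("bracket",317,252,0),("wood",252,289,.011),("purple1",216,290,.011),("purple2",250,329,.011),("car",193,218,.03),("keeper",290,158,.04)]:
    print(n,at_z(c,u,v,z).round(3))
w=read_camera("wrist"); s=readout.read_state(); T=R.from_rotvec(s["tcp_rot"])
print(T.as_matrix().round(3)); print("cam in tool",T.inv().apply(w["origin"]-s["tool_pos"]).round(4)); print((T.inv()*R.from_rotvec(w["attitude"])).as_matrix().round(3))
E
```

```text
knob [ 0.564 -0.021  0.06 ]
jigC [0.641 0.004 0.01 ]
bracket [ 0.616 -0.268 -0.   ]
wood [ 0.43  -0.293  0.011]
purple1 [ 0.359 -0.26   0.011]
purple2 [ 0.387 -0.37   0.011]
car [ 0.38 -0.06  0.03]
keeper [0.714 0.029 0.04 ]
[[-0.97   0.243 -0.   ]
 [ 0.243  0.97  -0.001]
 [ 0.    -0.001 -1.   ]]
cam in tool [ 0.0774  0.0007 -0.1476]
[[ 0.    -0.954 -0.3  ]
 [ 1.     0.    -0.   ]
 [ 0.    -0.3    0.954]]
```

View pics/wrist0.png

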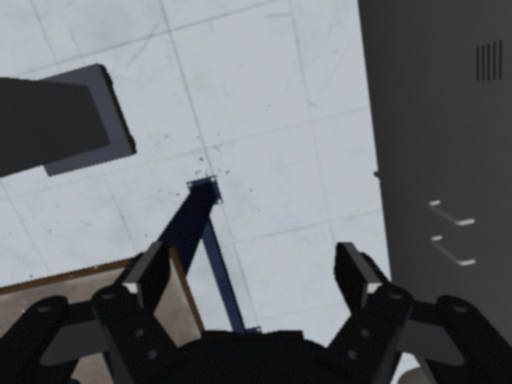

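Call:
jog_arm --deltas '[-0.305, -0.165, -0.134, 0, 0, -14, 1, -0.305, -0.165, -0.134, 0, 0, -14, 1, -0.305, -0.165, -0.134, 0, 0, -14, 1, -0.305, -0.165, -0.134, 0, 0, -14, 1, -0.305, -0.165, -0.134, 0, 0, -14, 1, -0.305, -0.165, -0.134, 0, 0, -14, 1, -0.305, -0.165, -0.134, 0, 0, -14, 1, -0.305, -0.165, -0.134, 0, 0, -14, 1]'

```text
time: 1.05
tool_pos: [0.423, 0.418, 0.3628]
tcp_rot: [0.007, 3.138, 0.002]
wrist_force: [0.4, 0.7, 0.3]
width: 1.002
grip_force: 0.0
```

Call:
jog_arm --deltas '[-0.127, -0.448, 0, 0, 0, 0, 1, -0.127, -0.448, 0, 0, 0, 0, 1, -0.127, -0.448, 0, 0, 0, 0, 1, -0.127, -0.448, 0, 0, 0, 0, 1, -0.127, -0.448, 0, 0, 0, 0, 1, -0.127, -0.448, 0.1, 0, 0, 0, 1, -0.127, -0.448, 0.1, 0, 0, 0, 1, -0.127, -0.448, 0.1, 0, 0, 0, 1]'

```text
time: 1.85
tool_pos: [0.5249, 0.047, 0.297]
tcp_rot: [0.002, 3.14, 0.0]
wrist_force: [0.1, 0.1, 0.4]
width: 1.0
grip_force: 0.0
```

Call:
jog_arm --deltas '[0, -0.085, 0.04, 0, 0, 0, 1, 0, -0.085, 0.04, 0, 0, 0, 1, 0, -0.085, 0.04, 0, 0, 0, 1, 0, -0.085, 0.04, 0, 0, 0, 1]'

```text
time: 2.25
tool_pos: [0.5241, -0.0368, 0.2567]
tcp_rot: [-0.006, -3.14, -0.001]
wrist_force: [1.0, 0.4, -0.6]
width: 0.999
grip_force: 0.0
```

Run:
```python
from h import *
import pickle
c=read_camera("wrist"); pickle.dump(c,open("w1.pkl","wb"))
im=c["color"]; cv2.imwrite("pics/w1.png",cv2.resize(im,(800,600),interpolation=cv2.INTER_CUBIC))
```

```text
(no output)
```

View pics/w1.png

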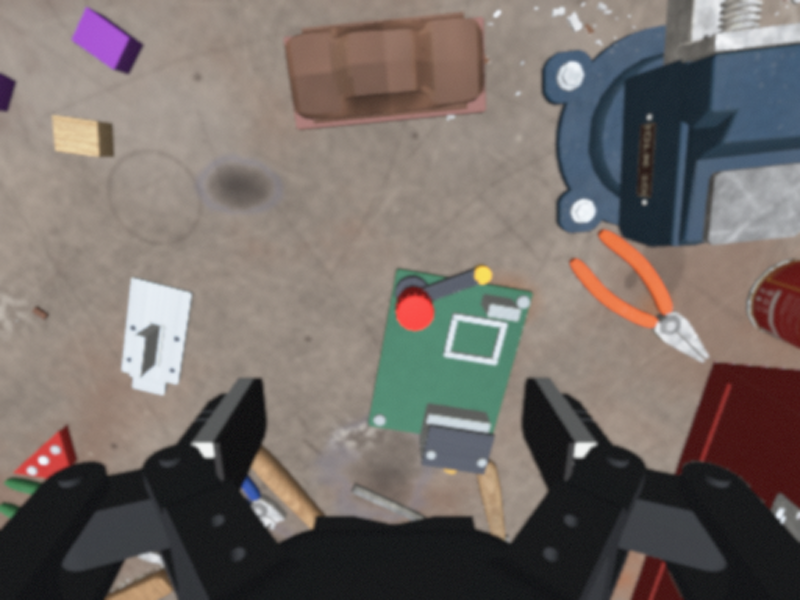

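The jig is at image centre-right with the nest at (476,339), lug at (503,309), keeper roof at (457,448) and knob at (415,310). The bracket is at (156,335) with its tongue pointing down the image, and the wooden block is at (80,136). I'll fit planar poses from these points.

```bash
cat >> h.py <<'E'
from scipy.optimize import least_squares
def fit(c,P,uv,x0,z0=0.):
    "planar pose (x,y,yaw) of local points P (mm) seen at uv"
    P=np.array(P,float)/1e3; uv=np.array(uv,float)
    f=lambda p:(proj(c,world([p[0],p[1],z0],p[2],P))-uv).ravel()
    r=least_squares(f,x0,loss="soft_l1",x_scale=[.01,.01,.1]); return r.x,r.fun.reshape(-1,2)
E
python3 - <<'E'
from h import *
import pickle
c=pickle.load(open("w1.pkl","rb")); k=512/800
def go(n,P,uv,x0,sz=0):
    x,e=fit(c,P,np.array(uv)*k-0.2,x0); print(n,x.round(4),np.degrees(x[2]).round(1),e.round(1).tolist())
go("jig",[(-90,-86,10),(-90,45,10),(80,-86,10),(-58,-26,15),(-58,26,15),(-14,26,15),(-14,-26,15),(-72,-68,74),(85,-31,52),(85,31,52),(41,31,52)],
 [(397,268),(533,291),(370,427),(451,315),(508,322),(500,364),(444,355),(415,310),(420,463),(488,472),(494,437)],[.64,0,-.2])
go("bracket",[(-55,-28,6),(-55,28,6),(45,28,6),(45,-28,6),(61,-16,6),(61,16,6)],[(133,278),(191,292),(180,385),(122,372),(134,390),(164,394)],[.6,-.26,-.2])
go("wood",[(-14,-18,22),(-14,18,22),(14,18,22),(14,-18,22)],[(53,115),(100,121),(98,157),(55,152)],[.43,-.29,0])
E
```

```text
jig [ 0.6456  0.0356 -0.1741] -10.0 [[-0.6, -0.0], [1.0, 0.1], [-1.4, -0.4], [1.6, -1.5], [-0.2, -0.3], [-2.3, -0.4], [-0.0, 0.1], [0.0, 1.6], [1.2, 1.2], [-1.6, 1.4], [1.6, -1.2]]
bracket [ 0.612  -0.2675 -0.2648] -15.2 [[-1.0, -0.0], [0.4, 0.5], [-0.6, -0.2], [0.5, -0.2], [-0.3, -1.1], [0.9, 1.0]]
wood [ 0.4282 -0.2934 -0.1492] -8.6 [[-0.3, -0.2], [-1.1, 0.4], [1.3, 0.4], [0.3, -0.6]]
```

Call:
jog_arm --deltas '[0.094, -0.256, 0.107, 0, 0, 8.6, 0.4, 0.094, -0.256, 0.107, 0, 0, 8.6, 0.4, 0.094, -0.256, 0.107, 0, 0, 8.6, 0.4, 0.094, -0.256, 0.107, 0, 0, 8.6, 0.4, 0.094, -0.256, 0.107, 0, 0, 8.6, 0.4, 0.094, -0.256, 0.107, 0, 0, 8.6, 0.4, 0.094, -0.256, 0.107, 0, 0, 8.6, 0.4, 0.094, -0.256, 0.107, 0, 0, 8.6, 0.4]'

```text
time: 3.1
tool_pos: [0.4311, -0.2916, 0.1509]
tcp_rot: [0.238, 3.132, 0.001]
wrist_force: [0.9, -0.0, 0.9]
width: 0.7
grip_force: 0.0
```

Run:
```python
from h import *
import pickle
c=read_camera("wrist"); pickle.dump(c,open("w2.pkl","wb"))
im=c["color"]; cv2.imwrite("pics/w2.png",cv2.resize(im,(800,600),interpolation=cv2.INTER_CUBIC))
s=readout.read_state(); print(s["tool_pos"],s["width"],proj(c,world([.4282,-.2934,0],-.149,[[-.014,-.018,.022],[-.014,.018,.022],[.014,.018,.022],[.014,-.018,.022]])).round(1)*800/512)
```

```text
[ 0.43157156 -0.29122766  0.15134844] 0.6988912615536472 [[360.3125  258.125  ]
 [416.71875 257.96875]
 [416.09375 299.6875 ]
 [361.40625 299.84375]]
```

View pics/w2.png

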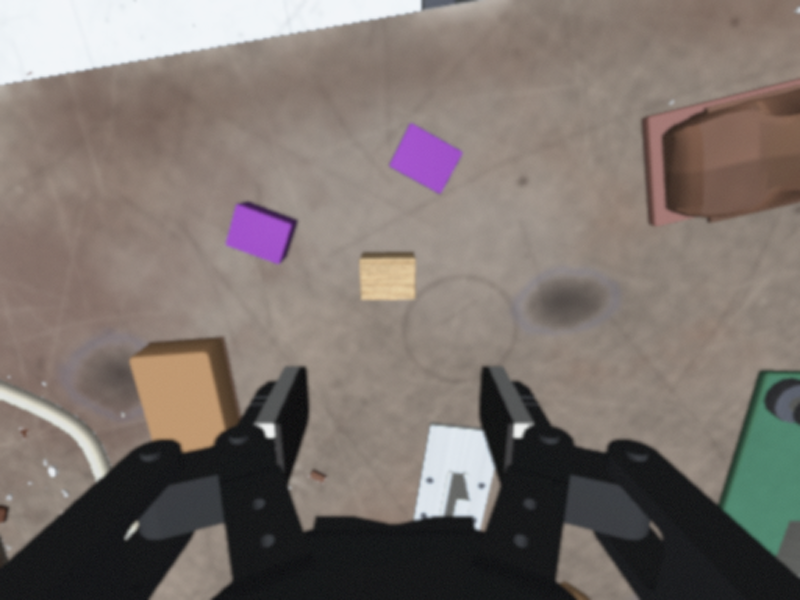

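The wooden block matches the predicted projection (360–415, 258–300) exactly. I'll grasp it.

Call:
jog_arm --deltas '[0.003, -0.0027, 0.04, 0, 0, 0, 0.4, 0.003, -0.0027, 0.08, 0, 0, 0, 0.4, 0.003, -0.0027, 0.11, 0, 0, 0, 0.4, 0.003, -0.0027, 0.125, 0, 0, 0, 0.4, 0.003, -0.0027, 0.125, 0, 0, 0, -0.4, 0.003, -0.0027, 0.125, 0, 0, 0, -1, 0.003, -0.0027, 0.125, 0, 0, 0, -1, 0.003, -0.0027, 0.125, 0, 0, 0, -1]' --squeeze 30

```text
time: 3.95
tool_pos: [0.4284, -0.2948, 0.0272]
tcp_rot: [0.236, 3.13, -0.003]
wrist_force: [0.5, 0.1, 1.3]
width: 0.017
grip_force: 0.0
```

Call:
jog_arm --deltas '[0, 0, 0, 0, 0, 0, -1, 0, 0, 0, 0, 0, 0, -1]'

```text
time: 4.15
tool_pos: [0.4272, -0.2946, 0.026]
tcp_rot: [0.238, 3.131, -0.001]
wrist_force: [-0.1, -0.4, -0.2]
width: 0.0
grip_force: 0.0
```

Call:
jog_arm --deltas '[0, 0, -0.06, 0, 0, 0, 0.4, 0, 0, -0.12, 0, 0, 0, 0.4, 0, 0, -0.12, 0, 0, 0, 0.4, 0, 0, -0.12, 0, 0, 0, 0.4]'

```text
time: 4.55
tool_pos: [0.4296, -0.2966, 0.1504]
tcp_rot: [0.238, 3.125, -0.008]
wrist_force: [0.5, -0.2, 0.8]
width: 0.68
grip_force: 0.0
```

Run:
```python
from h import *
import pickle
from workcell import bot
c=read_camera("wrist"); pickle.dump(c,open("w3.pkl","wb"))
im=c["color"]; cv2.imwrite("pics/w3.png",cv2.resize(im,(800,600),interpolation=cv2.INTER_CUBIC))
s=readout.read_state(); print(s["tool_pos"],s["width"],bot.tip_extent)
```

```text
[ 0.42810831 -0.29539036  0.1477052 ] 0.6980161046496502 0.017
```

View pics/w3.png

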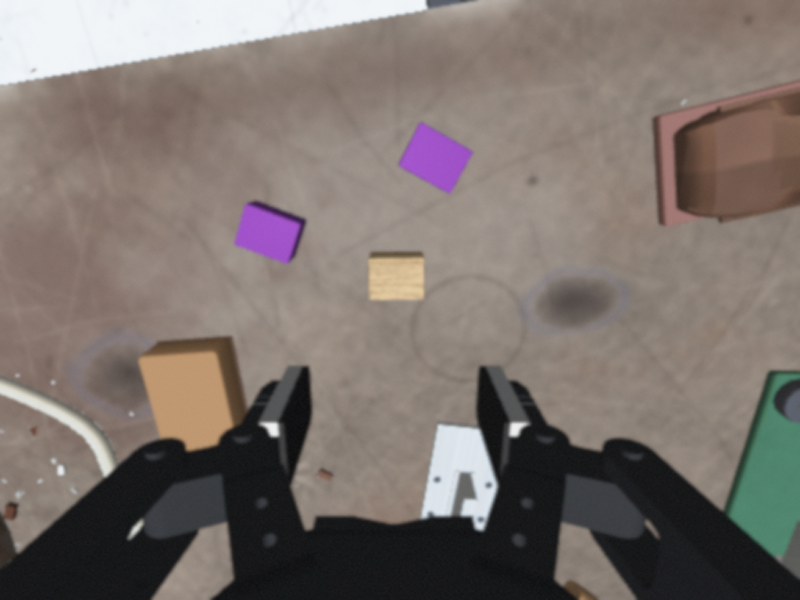

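The block at (397,277) has not moved, although the fingers closed fully at that spot. I'll go down again open and look from the fixed cameras before closing.

Call:
jog_arm --deltas '[0, 0, 0.04, 0, 0, 0, 0.4, 0, 0, 0.08, 0, 0, 0, 0.4, 0, 0.001, 0.11, 0, 0, 0, 0.4, 0, 0.001, 0.122, 0, 0, 0, 0.4, 0, 0.001, 0.122, 0, 0, 0, 0.4, 0, 0.001, 0.122, 0, 0, 0, 0.4]'

```text
time: 5.2
tool_pos: [0.4272, -0.2935, 0.0235]
tcp_rot: [-0.238, -3.133, -0.0]
wrist_force: [-0.5, 0.7, 0.5]
width: 0.704
grip_force: 0.0
```

Run:
```python
from h import *
P=[.428,-.294,.03]; out=[]
for n in ["scene","side"]:
    c=read_camera(n); u,v=proj(c,P)[0].round().astype(int); print(n,u,v)
    out.append(cv2.resize(c["color"][v-45:v+45,u-30:u+30],(400,600),interpolation=cv2.INTER_CUBIC))
w=read_camera("wrist")
cv2.imwrite("pics/m1.png",np.hstack(out))
s=readout.read_state(); print(s["tool_pos"],s["wrist_force"],s["width"])
```

```text
scene 252 285
side 250 264
[ 0.42840909 -0.29435406  0.02511098] [-0.17656232 -0.19466818  0.44834761] 0.7026046687278186
```

View pics/m1.png

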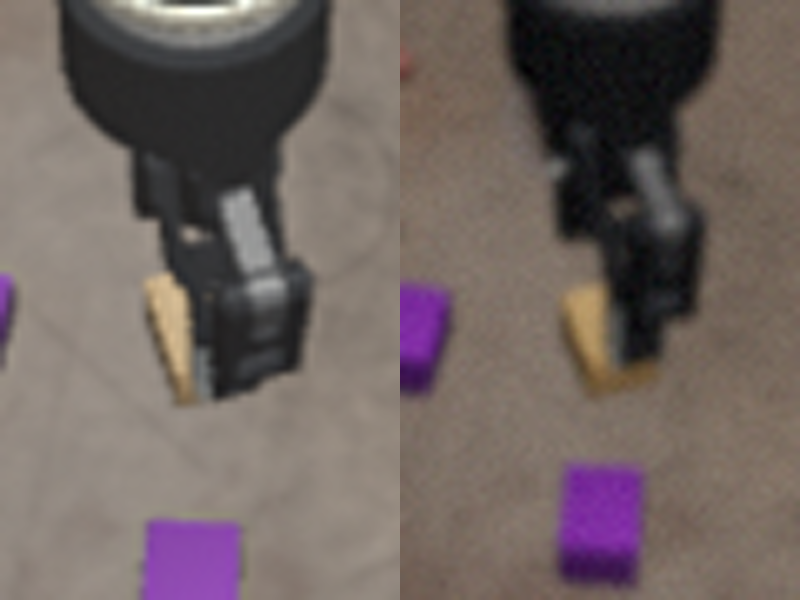

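Both views show the open jaws astride the block. I'll close slowly now.

Call:
jog_arm --deltas '[0, 0, 0, 0, 0, 0, 0.1, 0, 0, 0, 0, 0, 0, 0, 0, 0, 0, 0, 0, 0, -0.1, 0, 0, 0, 0, 0, 0, -0.2, 0, 0, 0, 0, 0, 0, -0.3]' --squeeze 30

```text
time: 5.85
tool_pos: [0.427, -0.2932, 0.0234]
tcp_rot: [0.238, 3.133, -0.0]
wrist_force: [0.5, 0.3, -0.9]
width: 0.349
grip_force: 0.0
```

The jaws passed inside 36 mm without contact, so the tips ride above the block, higher than I assumed. I'll reopen and feel downwards in small steps.

Call:
jog_arm --deltas '[0, 0, 0, 0, 0, 0, 0.1, 0, 0, 0, 0, 0, 0, 0.4, 0, 0, 0.002, 0, 0, 0, 0.4, 0, 0, 0.004, 0, 0, 0, 0.4, 0, 0, 0.006, 0, 0, 0, 0.4, 0, 0, 0.008, 0, 0, 0, 0.4, 0, 0, 0.008, 0, 0, 0, 0.4]'

```text
time: 6.55
tool_pos: [0.4267, -0.293, 0.0148]
tcp_rot: [-0.238, -3.132, -0.001]
wrist_force: [-1.0, 0.1, 0.2]
width: 0.701
grip_force: 0.0
```

Call:
jog_arm --deltas '[0, 0, 0.002, 0, 0, 0, 0.4, 0, 0, 0.004, 0, 0, 0, 0.4, 0, 0, 0.004, 0, 0, 0, 0.4]'

```text
time: 6.85
tool_pos: [0.4267, -0.2931, 0.011]
tcp_rot: [-0.238, -3.132, -0.0]
wrist_force: [0.6, -0.6, -0.1]
width: 0.701
grip_force: 0.0
```

Call:
jog_arm --deltas '[0, 0, 0, 0, 0, 0, 0.1, 0, 0, 0, 0, 0, 0, -0.1, 0, 0, 0, 0, 0, 0, -0.2, 0, 0, 0, 0, 0, 0, -0.2, 0, 0, 0, 0, 0, 0, -0.3]'

```text
time: 7.35
tool_pos: [0.4272, -0.2934, 0.0116]
tcp_rot: [0.238, 3.132, -0.0]
wrist_force: [-1.5, -0.4, 3.0]
width: 0.405
grip_force: 30.1
```

Gripped. I'll lift it and carry it to above the nest.

Call:
jog_arm --deltas '[0, 0, -0.04, 0, 0, 0, -0.4, 0, 0, -0.09, 0, 0, 0, -0.4, 0, 0, -0.14, 0, 0, 0, -0.4, -0.03, 0.09, -0.17, 0, 0, 0, -0.4, -0.05, 0.135, -0.19, 0, 0, 0, -0.4, -0.065, 0.18, -0.19, 0, 0, 1.4, -0.4, -0.08, 0.225, -0.19, 0, 0, 1.4, -0.095, 0.27, -0.19, 0, 0, 1.4, -0.4]'

```text
$.deltas: bad value
```

Call:
jog_arm --deltas '[-0.026, 0.08, 0, 0, 0, 0, -0.4, -0.026, 0.08, 0, 0, 0, 0, -0.4, -0.026, 0.08, 0, 0, 0, 0, -0.4, -0.026, 0.08, 0, 0, 0, 0, -0.4]'

```text
time: 7.75
tool_pos: [0.4655, -0.2175, 0.0116]
tcp_rot: [0.235, 3.132, -0.0]
wrist_force: [1.5, 2.0, 3.6]
width: 0.407
grip_force: 30.2
```

Run:
```python
from h import *
import pickle
c=read_camera("wrist"); pickle.dump(c,open("w4.pkl","wb"))
im=c["color"]; cv2.imwrite("pics/w4.png",cv2.resize(im[60:300,96:416],(800,600),interpolation=cv2.INTER_CUBIC))
s=readout.read_state(); print(s["tool_pos"],s["width"],s["grip_force"],s["wrist_force"])
```

```text
[ 0.46522358 -0.2180463   0.01161447] 0.4035525653916509 30.26297628879547 [0.3979754  1.61620195 3.51263245]
```

View pics/w4.png

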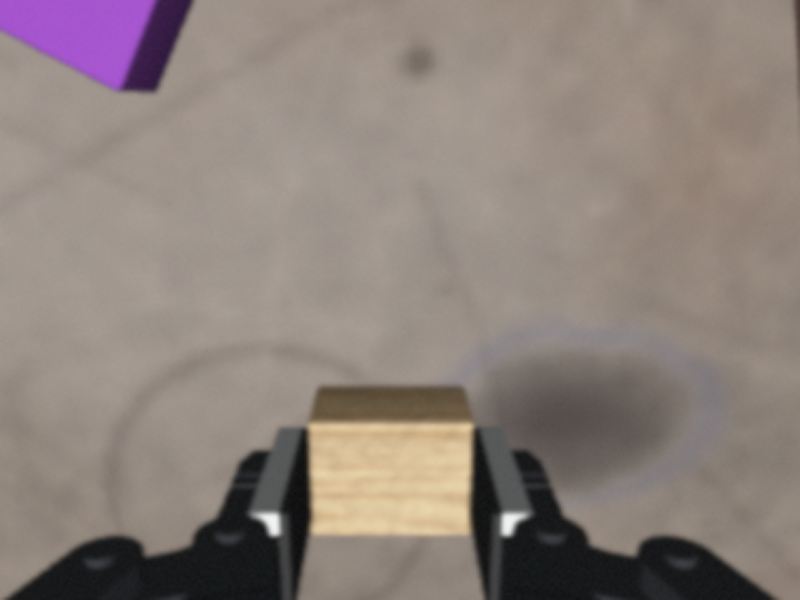

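The block is held centred, at about (390,460) in the crop. The first call was refused, so the block was only slid along the clear bench. I'll fit its pose in the hand, then lift.

Run:
```python
from h import *
import pickle
c=pickle.load(open("w4.pkl","rb"))
uv=np.array([(308,422),(473,422),(310,535),(470,535),(320,385),(466,385)])/2.5+[96,60]
x,e=fit(c,[(-14,-18,22),(-14,18,22),(14,-18,22),(14,18,22),(-14,-18,0),(-14,18,0)],uv,[.465,-.218,-.149])
s=readout.read_state(); T=R.from_rotvec(s["tcp_rot"])
print(x,np.degrees(x[2]),e.round(1).tolist()); print("block in tool",T.inv().apply([x[0],x[1],0]-s["tool_pos"]).round(4), T.as_matrix().round(3).tolist())
```

```text
[ 0.46709307 -0.21647056 -0.15584585] -8.929309628407866 [[-0.4, -0.0], [1.2, 0.4], [0.2, 0.2], [0.3, 0.6], [-1.2, -0.8], [-0.2, -0.5]]
block in tool [-0.0016  0.0018  0.0116] [[-0.989, 0.15, 0.001], [0.15, 0.989, -0.0], [-0.001, -0.0, -1.0]]
```

Call:
jog_arm --deltas '[0, 0, -0.04, 0, 0, 0, -0.4, 0, 0, -0.09, 0, 0, 0, -0.4, 0, 0, -0.14, 0, 0, 0, -0.4, 0, 0, -0.19, 0, 0, 0, -0.4, 0, 0, -0.19, 0, 0, 0, -0.4]'

```text
time: 8.3
tool_pos: [0.4689, -0.2219, 0.2099]
tcp_rot: [0.239, 3.119, -0.011]
wrist_force: [0.3, -0.9, 0.3]
width: 0.409
grip_force: 30.2
```

Call:
jog_arm --deltas '[-0.095, 0.27, 0, 0, 0, 1.4, -0.4, -0.095, 0.27, 0, 0, 0, 1.4, -0.4, -0.095, 0.27, 0, 0, 0, 1.4, -0.4, -0.095, 0.27, 0, 0, 0, 1.4, -0.4, -0.095, 0.27, 0, 0, 0, 1.4, -0.4, -0.095, 0.27, 0, 0, 0, 1.4, -0.4, -0.095, 0.27, 0, 0, 0, 1.4, -0.4, -0.095, 0.27, 0, 0, 0, 1.4, -0.4]'

```text
time: 9.1
tool_pos: [0.599, 0.0339, 0.1999]
tcp_rot: [-0.275, -3.127, 0.002]
wrist_force: [-0.9, -0.8, -1.0]
width: 0.407
grip_force: 30.2
```

Run:
```python
from h import *
import pickle
c=read_camera("wrist"); pickle.dump(c,open("w5.pkl","wb"))
im=c["color"]; cv2.imwrite("pics/w5.png",cv2.resize(im[50:290,120:440],(800,600),interpolation=cv2.INTER_CUBIC))
s=readout.read_state(); print(s["tool_pos"],s["width"],s["grip_force"],s["wrist_force"])
```

```text
[0.59867171 0.0332432  0.20009233] 0.40321987108344454 30.231297612190247 [-0.15604083  0.15912849 -0.75698137]
```

View pics/w5.png

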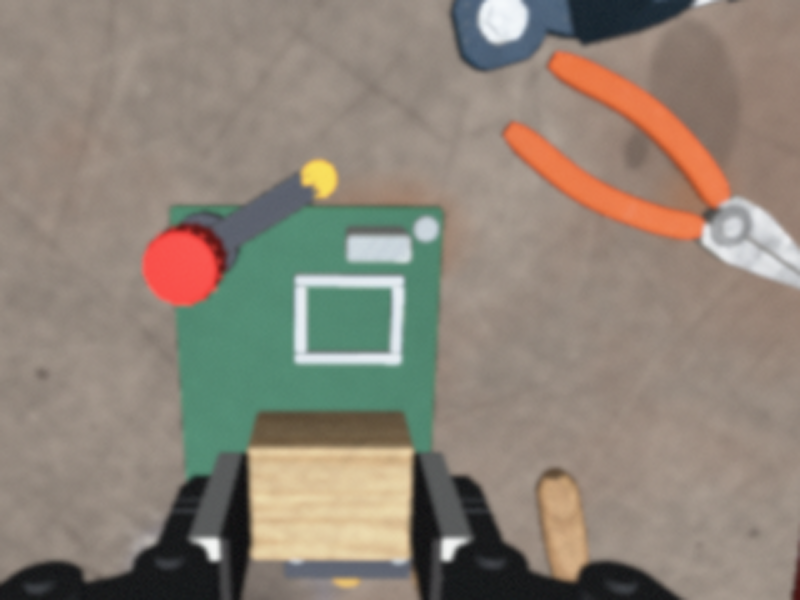

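The jig is clear in the crop: nest rim corners at (295,275)–(402,363), plate corners at (170,206) and (443,207), knob top at (183,266), lug at (379,248).

Run:
```python
from h import *
import pickle
c=pickle.load(open("w5.pkl","rb"))
P=[(-90,-86,10),(-90,45,10),(-58,-26,15),(-58,26,15),(-14,26,15),(-14,-26,15),(-69.5,-2,42),(-69.5,26,42),(-72,-68,74)]
uv=np.array([(170,206),(443,207),(295,275),(404,276),(401,363),(295,363),(348,262),(411,261),(183,266)])/2.5+[120,50]
x,e=fit(c,P,uv,[.6456,.0356,-.174]); print("jig",x.round(4),np.degrees(x[2]).round(2),e.round(1).tolist())
n=world([x[0],x[1],0],x[2],[-.036,0,.010])[0]; print("nest",n)
d=world([0,0,0],x[2]-np.radians(-0),[[0,0,0]])
# tool target: block centre over nest, tool y along jig y
Rt=down(x[2]+np.pi/2); print([v.round(4) for v in tool_delta(n+[0,0,.0116]-Rt.apply([-.0016,0,0]),Rt)])
```

```text
jig [ 0.6471  0.0355 -0.1836] -10.52 [[-0.8, -0.6], [1.3, 0.0], [0.2, -0.1], [0.1, -0.1], [-0.1, 0.1], [0.4, -0.3], [-0.2, -0.2], [0.2, 0.4], [-0.8, 0.8]]
nest [0.61169881 0.04202495 0.01      ]
[array([-0.01  ,  0.0112,  0.1785]), array([-0.0759, -0.1099,  0.4137])]
```

Call:
jog_arm --deltas '[-0.01, 0.011, 0.05, 0, 0, 0.5, -0.4, -0.01, 0.011, 0.1, 0, 0, 0.5, -0.4, -0.01, 0.011, 0.14, 0, 0, 0.5, -0.4, -0.01, 0.011, 0.155, 0, 0, 0.5, -0.4, -0.01, 0.011, 0.165, 0, 0, 0.5, -0.4, -0.01, 0.011, 0.17, 0, 0, 0.5, -0.4, -0.01, 0.011, 0.174, 0, 0, 0.5, -0.4, -0.01, 0.011, 0.176, 0, 0, 0.5, -0.4]'

```text
time: 9.95
tool_pos: [0.6129, 0.0434, 0.0272]
tcp_rot: [0.29, 3.125, 0.0]
wrist_force: [-0.2, -1.5, 1.3]
width: 0.411
grip_force: 30.3
```

Call:
jog_arm --deltas '[0, 0, 0.002, 0, 0, 0, -0.4, 0, 0, 0.002, 0, 0, 0, -0.4]'

```text
time: 10.15
tool_pos: [0.6121, 0.0434, 0.0243]
tcp_rot: [0.289, 3.126, -0.0]
wrist_force: [0.7, -1.7, 0.4]
width: 0.401
grip_force: 30.3
```

Call:
jog_arm --deltas '[0.001, -0.001, 0, 0, 0, 0, -0.4, 0.001, -0.001, 0.002, 0, 0, 0, -0.4, 0.001, -0.001, 0.003, 0, 0, 0, -0.4, 0.001, -0.001, 0.003, 0, 0, 0, -0.4]'

```text
time: 10.55
tool_pos: [0.6103, 0.043, 0.0216]
tcp_rot: [0.29, 3.128, 0.0]
wrist_force: [-3.1, -0.3, 8.4]
width: 0.409
grip_force: 31.0
```

Contact at exactly the expected seated height. I'll release and lift.

Call:
jog_arm --deltas '[0, 0, 0, 0, 0, 0, 0, 0, 0, 0, 0, 0, 0, 0.2, 0, 0, -0.03, 0, 0, 0, 0.2, 0, 0, -0.08, 0, 0, 0, 0.2, 0, 0, -0.13, 0, 0, 0, 0.2, 0, 0, -0.18, 0, 0, 0, 0.2, 0, 0, -0.18, 0, 0, 0, 0.2]'

```text
time: 11.25
tool_pos: [0.6156, 0.043, 0.2099]
tcp_rot: [0.288, 3.112, 0.003]
wrist_force: [0.7, -0.1, 0.2]
width: 0.601
grip_force: 0.0
```

Run:
```python
from h import *
import pickle
c=read_camera("wrist"); pickle.dump(c,open("w6.pkl","wb"))
im=c["color"]
hsv=cv2.cvtColor(im,cv2.COLOR_BGR2HSV)
m=((hsv[...,0]>10)&(hsv[...,0]<28)&(hsv[...,1]>80)&(hsv[...,2]>140)).astype(np.uint8)
n,l,st,ce=cv2.connectedComponentsWithStats(m)
for i in range(1,n):
    if st[i,4]>150: print(st[i],at_z(c,*ce[i],.032).round(4))
cs=world([.6471,.0355,0],-.1836,np.array([(-50,-18,32),(-50,18,32),(-22,18,32),(-22,-18,32)])/1e3); print(proj(c,cs).round(1).tolist())
s=readout.read_state(); print(s["tool_pos"],s["width"],s["wrist_force"])
cv2.imwrite("pics/w6.png",im)
```

```text
[228  96  15  17 205] [0.5414 0.0397 0.032 ]
[325 222  21  49 585] [0.7336 0.133  0.032 ]
[276 256  33  55 590] [0.7768 0.0676 0.032 ]
[ 352  336   46   48 1081] [0.9532 0.1662 0.032 ]
[[233.5, 152.9], [264.6, 152.9], [264.2, 176.2], [234.0, 176.2]]
[0.61348375 0.04293871 0.20582823] 0.5954107005159579 [ 0.92038175  0.42859263 -1.20973677]
```

Run:
```python
from h import *
import pickle
c=pickle.load(open("w6.pkl","rb")); im=c["color"]; hsv=cv2.cvtColor(im,cv2.COLOR_BGR2HSV)
print(hsv[150:180:6,225:275:5].tolist())
roi=np.zeros(im.shape[:2],np.uint8); roi[135:195,220:280]=1
m=roi*((hsv[...,0]>8)&(hsv[...,0]<30)&(hsv[...,1]>70)).astype(np.uint8)
p=cv2.findNonZero(m); r=cv2.minAreaRect(p); print(r,len(p)); print(at_z(c,*r[0],.032))
```

```text
[[[78, 94, 144], [101, 16, 228], [75, 84, 131], [35, 52, 99], [34, 54, 99], [33, 52, 98], [34, 54, 100], [34, 54, 99], [78, 21, 156], [86, 29, 195]], [[78, 97, 140], [103, 15, 232], [30, 53, 164], [18, 78, 219], [18, 78, 219], [18, 80, 216], [18, 82, 219], [18, 82, 218], [17, 49, 219], [86, 28, 194]], [[77, 98, 140], [104, 14, 233], [32, 50, 167], [20, 76, 222], [19, 76, 226], [19, 76, 224], [19, 75, 223], [19, 75, 224], [20, 46, 224], [79, 39, 182]], [[77, 100, 140], [104, 12, 235], [36, 50, 164], [19, 77, 222], [20, 75, 225], [19, 76, 224], [19, 73, 226], [19, 75, 223], [17, 42, 202], [79, 39, 177]], [[77, 101, 139], [101, 12, 228], [27, 29, 169], [20, 63, 227], [21, 62, 229], [20, 63, 228], [20, 62, 227], [19, 66, 224], [17, 38, 212], [78, 47, 163]]]
((250.0, 162.0), (22.0, 28.0), 90.0) 579
[0.60870992 0.0437524  0.032     ]
```

The block sits in the nest, with its centre within about 1.5 mm. Now I'll go to the bracket.

Call:
jog_arm --deltas '[-0.045, -0.315, 0.03, 0, 0, 4.7, 0.2, -0.045, -0.315, 0.03, 0, 0, 4.7, 0.2, -0.045, -0.315, 0.03, 0, 0, 4.7, 0.2, -0.045, -0.315, 0.03, 0, 0, 4.7, 0, -0.045, -0.315, 0.03, 0, 0, 4.7, -0.3, -0.045, -0.315, 0.03, 0, 0, 4.7, -0.3, -0.045, -0.315, 0.03, 0, 0, 4.7, -0.3, -0.045, -0.315, 0.03, 0, 0, 4.7, -0.3]'

```text
time: 12.1
tool_pos: [0.5947, -0.2774, 0.1674]
tcp_rot: [-0.423, -3.109, -0.002]
wrist_force: [0.2, 0.6, 0.1]
width: 0.352
grip_force: 0.0
```

```bash
cat > brk.py <<'E'
from h import *
from scipy.optimize import minimize
OUT=np.array([(-55,-28),(-55,28),(45,28),(45,16),(61,16),(61,-16),(45,-16),(45,-28)])/1e3
def find(c,x0,zt=.006):
    im=c["color"]; hsv=cv2.cvtColor(im,cv2.COLOR_BGR2HSV)
    m=((hsv[...,2]>165)&(hsv[...,1]<45)).astype(np.uint8)
    P=np.c_[OUT,np.full(8,zt)]
    poly=lambda p:proj(c,world([p[0],p[1],0],p[2],P))
    roi=np.zeros_like(m); cv2.fillPoly(roi,[np.int32(poly(x0))],1); roi=cv2.dilate(roi,np.ones((25,25)))
    m=m*roi; cs,_=cv2.findContours(m,cv2.RETR_EXTERNAL,cv2.CHAIN_APPROX_NONE)
    f=np.zeros_like(m); cv2.drawContours(f,[max(cs,key=cv2.contourArea)],-1,1,-1)
    def cost(q):
        r=np.zeros(m.shape,np.uint8); cv2.fillPoly(r,[np.int32((poly(x0+q*[.001,.001,.01]))*16)],255,cv2.LINE_AA,4)
        return np.abs(r/255.-f).sum()
    s=minimize(cost,np.zeros(3),method="Nelder-Mead",options=dict(initial_simplex=[[0,0,0],[4,0,0],[0,4,0],[0,0,4]]))
    return x0+s.x*[.001,.001,.01],s.fun,f.sum(),f
E
python3 - <<'E'
from brk import *
import pickle
c=read_camera("wrist"); pickle.dump(c,open("w7.pkl","wb")); cv2.imwrite("pics/w7.png",c["color"])
x,f,a,m=find(c,np.array([.612,-.2675,-.2648])); print(x.round(4),np.degrees(x[2]),f,a)
cv2.imwrite("pics/m7.png",m*255)
Rt=down(x[2]+np.pi/2); g=world([x[0],x[1],0],x[2],[.003,0,.016])[0]
print([v.round(4) for v in tool_delta(g,Rt)], readout.read_state()["width"])
E
```

```text
[ 0.6115 -0.2689 -0.2797] -16.02750675092513 117.92941176470589 4727
[array([-0.0175,  0.0104,  0.1519]), array([ 0.0814, -0.206 ,  0.599 ])] 0.3500265584486741
```

Call:
jog_arm --deltas '[-0.0175, 0.0105, 0.05, 0, 0, 0.8, -0.3, -0.0175, 0.0105, 0.09, 0, 0, 0.8, -0.3, -0.0175, 0.0105, 0.12, 0, 0, 0.8, -0.3, -0.0175, 0.0105, 0.135, 0, 0, 0.8, -0.3, -0.0175, 0.0105, 0.145, 0, 0, 0.8, -0.3, -0.0175, 0.0105, 0.148, 0, 0, 0.8, -0.3, -0.0175, 0.0105, 0.148, 0, 0, 0.8, -0.3]'

```text
time: 12.85
tool_pos: [0.617, -0.2696, 0.0235]
tcp_rot: [0.439, 3.109, -0.001]
wrist_force: [0.4, -0.1, 0.8]
width: 0.345
grip_force: 0.0
```

Call:
jog_arm --deltas '[0, 0, 0.002, 0, 0, 0, -0.3, 0, 0, 0.003, 0, 0, 0, -0.3, 0, 0, 0.003, 0, 0, 0, -0.3]'

```text
time: 13.15
tool_pos: [0.6166, -0.27, 0.0203]
tcp_rot: [0.44, 3.109, -0.001]
wrist_force: [-0.3, 0.5, -0.9]
width: 0.349
grip_force: 0.0
```

Call:
jog_arm --deltas '[0.001, 0, 0.003, 0, 0, 0, -0.3, 0.001, 0, 0.004, 0, 0, 0, -0.5, 0.001, 0, 0.004, 0, 0, 0, -0.7, 0.001, 0, 0.004, 0, 0, 0, -0.8, 0.001, 0, 0.004, 0, 0, 0, -1, 0.001, 0, 0.004, 0, 0, 0, -1, 0.001, 0, 0.004, 0, 0, 0, -1]' --squeeze 60

```text
time: 13.85
tool_pos: [0.6149, -0.2695, 0.0152]
tcp_rot: [-0.439, -3.11, 0.0]
wrist_force: [-1.9, -0.3, 0.1]
width: 0.1
grip_force: 60.5
```

Gripped. I'll work out the approach poses in the jig frame and lift.

```bash
cat >> h.py <<'E'
JIG=np.array([.6471,.0355,0]); JY=-.1836
def brk_pose(tx,tz,a,ty=0.,g=(.0034,0,.0152)):
    "tool pose for bracket tongue tip at jig (tx,ty,tz) mm, tongue tilted down a deg"
    Rb=R.from_euler("z",JY)*R.from_euler("y",np.radians(a))
    tip=world(JIG,JY,np.array([tx,ty,tz])/1e3)[0]
    return tip+Rb.apply(np.array(g)-[.061,0,0]), Rb*R.from_matrix(np.diag([-1.,1,-1]))
def rows(poses):
    for q in poses: d,r=tool_delta(*brk_pose(*q)); print(q,d.round(4),r.round(2))
E
python3 - <<'E'
from h import *
p,_=brk_pose(30,60,11.5); s=readout.read_state()
print(p, s["tool_pos"]); rows([(30,110,11.5),(34,36,11.5)])
E
```

```text
[0.62408024 0.03977457 0.08637845] [ 0.61489085 -0.26949615  0.01521675]
(30, 110, 11.5) [ 0.0769  0.2997 -0.1212] [ 0.55 11.47 -5.55]
(34, 36, 11.5) [ 0.0729  0.3001 -0.0472] [ 0.55 11.47 -5.55]
```

Call:
jog_arm --deltas '[0, 0, -0.02, 0, 0, 0, -1, 0, 0, -0.05, 0, 0, 0, -1, 0, 0, -0.09, 0, 0, 0, -1, 0, 0, -0.12, 0, 0, 0, -1, 0, 0, -0.12, 0, 0, 0, -1]'

```text
time: 14.35
tool_pos: [0.6187, -0.2707, 0.141]
tcp_rot: [0.438, 3.101, -0.004]
wrist_force: [0.2, -0.8, -2.7]
width: 0.098
grip_force: 60.0
```

Run:
```python
from h import *
s=readout.read_state(); print(s["tool_pos"],s["wrist_force"],s["torque"],s["width"],s["grip_force"])
rows([(32,100,11.5)])
```

```text
[ 0.61871324 -0.27073816  0.14095967] [ 0.23115311 -0.76811563 -2.74200338] [-0.03750347 -0.13319302  0.02874937] 0.09771193098069919 60.02977252006531
(32, 100, 11.5) [0.079  0.3001 0.0134] [ 0.46 12.06 -5.55]
```

Call:
jog_arm --deltas '[0.076, 0.3, 0.009, 0.5, 11.5, -5.55, -1, 0.076, 0.3, 0.009, 0.5, 11.5, -5.55, -1, 0.076, 0.3, 0.009, 0.5, 11.5, -5.55, -1, 0.076, 0.3, 0.009, 0.5, 11.5, -5.55, -1, 0.076, 0.3, 0.009, 0.5, 11.5, -5.55, -1, 0.076, 0.3, 0.009, 0.5, 11.5, -5.55, -1, 0.076, 0.3, 0.009, 0.5, 11.5, -5.55, -1, 0.076, 0.3, 0.009, 0.5, 11.5, -5.55, -1]'

```text
time: 15.15
tool_pos: [0.6237, 0.0423, 0.1238]
tcp_rot: [-0.264, -2.926, -0.028]
wrist_force: [0.1, -0.8, -2.9]
width: 0.098
grip_force: 60.1
```

Call:
jog_arm --deltas '[0, 0, 0, 0, 0, 0, -1]'

```text
time: 15.25
tool_pos: [0.6244, 0.0392, 0.1247]
tcp_rot: [-0.269, -2.927, -0.027]
wrist_force: [-0.1, -0.4, -2.7]
width: 0.101
grip_force: 60.1
```

Run:
```python
from h import *
import pickle
s=readout.read_state(); print(s["tool_pos"],s["wrist_force"])
rows([(32,100,11.5),(32,60,11.5),(34,36,11.5)])
c=read_camera("wrist"); cv2.imwrite("pics/w8.png",cv2.resize(c["color"][100:340,96:416],(800,600),interpolation=cv2.INTER_CUBIC)); pickle.dump((c,s),open("w8.pkl","wb"))
```

```text
[0.62436654 0.03923424 0.12465243] [-0.12107371 -0.42662745 -2.66917618]
(32, 100, 11.5) [-0.0012  0.0005 -0.002 ] [-0.03 -0.12  0.02]
(32, 60, 11.5) [-0.0093  0.0005  0.0372] [-0.03 -0.12  0.02]
(34, 36, 11.5) [-0.0161  0.0005  0.0603] [-0.03 -0.12  0.02]
```

Run:
```python
from h import *
import pickle
c,s=pickle.load(open("w8.pkl","rb")); im=c["color"]; hsv=cv2.cvtColor(im,cv2.COLOR_BGR2HSV)
T=R.from_rotvec(s["tcp_rot"])
def pts(gx,a):
    Q=np.array([(-55,-28,6),(-55,28,6),(-30,28,6),(-30,-28,6),(-55,-28,0),(-55,28,0)])/1e3-[gx,0,.0152]
    Rb=T*R.from_matrix(np.diag([-1.,1,-1]))*R.from_euler("y",np.radians(a))
    return proj(c,s["tool_pos"]+Rb.apply(Q))
for gx,a in [(.0034,0),(.0064,0),(.0034,3)]: print(gx,a,pts(gx,a).round(1).tolist())
u0=int(pts(.0034,0)[:2,0].mean())
for u in (u0-35,u0+0,u0+35): print(u,[tuple(x) for x in hsv[int(pts(.0034,0)[0,1])-14:int(pts(.0034,0)[0,1])+14:1,u,1:]])
for v in (int(pts(.0034,0)[0,1])+8,): print(v,[tuple(x) for x in hsv[v,u0-62:u0-34,1:]],[tuple(x) for x in hsv[v,u0+34:u0+62,1:]])
```

```text
0.0034 0 [[199.3, 137.7], [301.1, 137.7], [298.9, 181.5], [201.7, 181.5], [201.2, 136.4], [299.4, 136.5]]
0.0064 0 [[199.0, 132.2], [301.4, 132.2], [299.1, 176.5], [201.4, 176.5], [200.9, 131.1], [299.7, 131.1]]
0.0034 3 [[198.3, 137.7], [302.1, 137.7], [299.4, 181.6], [201.1, 181.6], [200.2, 135.8], [300.3, 135.8]]
215 [(np.uint8(25), np.uint8(101)), (np.uint8(38), np.uint8(102)), (np.uint8(40), np.uint8(102)), (np.uint8(40), np.uint8(102)), (np.uint8(41), np.uint8(99)), (np.uint8(38), np.uint8(100)), (np.uint8(41), np.uint8(99)), (np.uint8(40), np.uint8(101)), (np.uint8(38), np.uint8(102)), (np.uint8(38), np.uint8(101)), (np.uint8(36), np.uint8(100)), (np.uint8(38), np.uint8(101)), (np.uint8(38), np.uint8(101)), (np.uint8(37), np.uint8(103)), (np.uint8(29), np.uint8(106)), (np.uint8(18), np.uint8(128)), (np.uint8(17), np.uint8(177)), (np.uint8(20), np.uint8(219)), (np.uint8(17), np.uint8(230)), (np.uint8(15), np.uint8(232)), (np.uint8(15), np.uint8(231)), (np.uint8(14), np.uint8(231)), (np.uint8(15), np.uint8(232)), (np.uint8(14), np.uint8(231)), (np.uint8(15), np.uint8(231)), (np.
[... 2875 characters left out ...]
5), np.uint8(232)), (np.uint8(14), np.uint8(232)), (np.uint8(13), np.uint8(233)), (np.uint8(15), np.uint8(233)), (np.uint8(14), np.uint8(232)), (np.uint8(14), np.uint8(232)), (np.uint8(15), np.uint8(233)), (np.uint8(14), np.uint8(233)), (np.uint8(15), np.uint8(233)), (np.uint8(15), np.uint8(233)), (np.uint8(14), np.uint8(233)), (np.uint8(13), np.uint8(231)), (np.uint8(12), np.uint8(218)), (np.uint8(4), np.uint8(175)), (np.uint8(35), np.uint8(153)), (np.uint8(51), np.uint8(150)), (np.uint8(50), np.uint8(153)), (np.uint8(48), np.uint8(154)), (np.uint8(46), np.uint8(154)), (np.uint8(43), np.uint8(154)), (np.uint8(41), np.uint8(154)), (np.uint8(42), np.uint8(157)), (np.uint8(39), np.uint8(156))]
```

Heel edge and width in the image match the predicted hand pose: about 0.8 mm in x, no pitch slip. I'll go down to just in front of the keeper.

```bash
sed -i 's/g=(.0034,0,.0152)/g=(.0026,0,.0152)/; s/ty=0\.,/ty=-.7,/' h.py
python3 - <<'E'
from h import *
rows([(34,60,11.5),(34,35.5,11.5)])
E
```

```text
(34, 60, 11.5) [-0.0102  0.0003  0.0373] [ 0.   -0.09 -0.04]
(34, 35.5, 11.5) [-0.0151  0.0003  0.0613] [ 0.   -0.09 -0.04]
```

Call:
jog_arm --deltas '[-0.006, 0.0003, 0.02, 0, 0, 0, -1, -0.01, 0.0003, 0.037, 0, 0, 0, -1, -0.013, 0.0003, 0.05, 0, 0, 0, -1, -0.015, 0.0003, 0.058, 0, 0, 0, -1, -0.015, 0.0003, 0.061, 0, 0, 0, -1, -0.015, 0.0003, 0.061, 0, 0, 0, -1, -0.015, 0.0003, 0.061, 0, 0, 0, -1]'

```text
time: 16.0
tool_pos: [0.6283, 0.0399, 0.0642]
tcp_rot: [-0.27, -2.93, -0.029]
wrist_force: [-0.1, -0.3, -3.0]
width: 0.101
grip_force: 60.1
```

Run:
```python
from h import *
s=readout.read_state(); print(s["tool_pos"],s["wrist_force"])
rows([(34,35.5,11.5),(40,35,11.5),(48.7,34.5,11.5)])
```

```text
[0.62828869 0.03986261 0.06417094] [-0.14632673 -0.28311153 -2.96184993]
(34, 35.5, 11.5) [ 0.0005 -0.0016  0.0023] [0.07 0.06 0.02]
(40, 35, 11.5) [-0.0055 -0.0016  0.0016] [0.07 0.06 0.02]
(48.7, 34.5, 11.5) [-0.0141 -0.0016  0.0003] [0.07 0.06 0.02]
```

Call:
jog_arm --deltas '[0, 0, 0, 0, 0, 0, -1]'

```text
time: 16.1
tool_pos: [0.6286, 0.04, 0.0645]
tcp_rot: [-0.269, -2.931, -0.029]
wrist_force: [0.1, -0.0, -3.6]
width: 0.096
grip_force: 60.1
```

Call:
jog_arm --deltas '[0, 0, 0, 0, 0, 0, -1]'

```text
time: 16.2
tool_pos: [0.6284, 0.04, 0.0644]
tcp_rot: [-0.269, -2.931, -0.029]
wrist_force: [0.0, 0.5, -3.6]
width: 0.099
grip_force: 60.1
```

Run:
```python
from h import *
rows([(34,35.5,11.5),(40,35,11.5),(48.7,34.5,11.5)])
```

```text
(34, 35.5, 11.5) [ 0.0005 -0.0017  0.0025] [0.07 0.08 0.03]
(40, 35, 11.5) [-0.0055 -0.0017  0.0018] [0.07 0.08 0.03]
(48.7, 34.5, 11.5) [-0.0141 -0.0017  0.0006] [0.07 0.08 0.03]
```

Call:
jog_arm --deltas '[0, -0.0017, 0.002, 0, 0, 0, -1, -0.003, -0.0017, 0.002, 0, 0, 0, -1, -0.0055, -0.0017, 0.0018, 0, 0, 0, -1, -0.0075, -0.0017, 0.0015, 0, 0, 0, -1, -0.0095, -0.0017, 0.0012, 0, 0, 0, -1, -0.011, -0.0017, 0.001, 0, 0, 0, -1, -0.0125, -0.0017, 0.0008, 0, 0, 0, -1, -0.0125, -0.0017, 0.0008, 0, 0, 0, -1]'

```text
time: 17.0
tool_pos: [0.6396, 0.0359, 0.0602]
tcp_rot: [-0.27, -2.929, -0.029]
wrist_force: [-0.0, -0.2, -3.3]
width: 0.102
grip_force: 60.1
```

Call:
jog_arm --deltas '[-0.0015, 0, -0.0002, 0, 0, 0, -1, -0.0015, 0, -0.0002, 0, 0, 0, -1, -0.0015, 0, -0.0002, 0, 0, 0, -1]'

```text
time: 17.3
tool_pos: [0.6408, 0.0357, 0.0601]
tcp_rot: [-0.27, -2.929, -0.029]
wrist_force: [-1.0, 0.1, -4.1]
width: 0.093
grip_force: 60.1
```

Run:
```python
from h import *
rows([(48.7,34.5,11.5),(48.7,32.3,11.5),(48.7,32.3,8),(48.7,32.3,5),(48.7,32.3,2),(48.7,32.3,0)])
```

```text
(48.7, 34.5, 11.5) [-0.0005  0.0002 -0.001 ] [ 0.06 -0.01  0.01]
(48.7, 32.3, 11.5) [-0.001   0.0002  0.0011] [ 0.06 -0.01  0.01]
(48.7, 32.3, 8) [-0.0002  0.0002  0.0047] [ 0.06 -3.51  0.01]
(48.7, 32.3, 5) [0.0004 0.0002 0.0078] [ 0.06 -6.51  0.01]
(48.7, 32.3, 2) [0.0007 0.0002 0.011 ] [ 0.06 -9.51  0.01]
(48.7, 32.3, 0) [0.0009 0.0002 0.0131] [ 6.000e-02 -1.151e+01  1.000e-02]
```

Tongue is under the roof with no contact. I'll let the heel down about the tip.

Call:
jog_arm --deltas '[-0.001, 0, 0.001, 0, 0, 0, -1, -0.0005, 0, 0.0028, 0, -1.75, 0, -1, -0.0002, 0, 0.0045, 0, -3.5, 0, -1, 0.0001, 0, 0.006, 0, -5, 0, -1, 0.0004, 0, 0.0076, 0, -6.5, 0, -1, 0.0005, 0, 0.009, 0, -8, 0, -1, 0.0005, 0, 0.009, 0, -8, 0, -1, 0.0005, 0, 0.009, 0, -8, 0, -1]'

```text
time: 18.1
tool_pos: [0.6383, 0.0362, 0.0515]
tcp_rot: [-0.282, -3.067, -0.01]
wrist_force: [0.3, -0.1, -3.4]
width: 0.096
grip_force: 60.1
```

Run:
```python
from h import *
s=readout.read_state(); print(s["torque"]); rows([(48.7,32.3,3.5),(48.7,32,2),(48.7,32,0)])
```

```text
[-0.00232678 -0.06495523  0.01796282]
(48.7, 32.3, 3.5) [-0.0001  0.0003  0.0004] [ 0.06 -0.05  0.01]
(48.7, 32, 2) [0.0002 0.0003 0.0023] [ 0.06 -1.55  0.01]
(48.7, 32, 0) [0.0007 0.0002 0.0043] [ 0.06 -3.55  0.01]
```

Call:
jog_arm --deltas '[0.0001, 0, 0.0012, 0, -0.8, 0, -1, 0.0003, 0, 0.0023, 0, -1.6, 0, -1, 0.0005, 0, 0.0033, 0, -2.6, 0, -1, 0.0007, 0, 0.0042, 0, -3.5, 0, -1, 0.0007, 0, 0.0042, 0, -3.5, 0, -1, 0.0007, 0, 0.0042, 0, -3.5, 0, -1]'

```text
time: 18.7
tool_pos: [0.6373, 0.0364, 0.0472]
tcp_rot: [-0.288, -3.128, -0.002]
wrist_force: [0.3, -0.8, -3.5]
width: 0.102
grip_force: 60.2
```

Run:
```python
from h import *
s=readout.read_state(); print(s["torque"]); rows([(48.7,32,0),(52,32,0)])
```

```text
[-0.05127401  0.03568862  0.01858866]
(48.7, 32, 0) [-0.0001  0.0002  0.    ] [ 0.06 -0.03  0.  ]
(52, 32, 0) [-0.0034  0.0002  0.    ] [ 0.06 -0.03  0.  ]
```

Call:
jog_arm --deltas '[0, 0, 0.0005, 0, 0, 0, -1, 0, 0, 0.0005, 0, 0, 0, -1]'

```text
time: 18.9
tool_pos: [0.6374, 0.0364, 0.0472]
tcp_rot: [-0.288, -3.127, -0.002]
wrist_force: [-2.3, -0.3, 1.3]
width: 0.102
grip_force: 60.8
```

Call:
jog_arm --deltas '[0, 0, 0.0005, 0, 0, 0, -1, 0, 0, 0.0005, 0, 0, 0, -1]'

```text
time: 19.1
tool_pos: [0.6374, 0.0364, 0.0472]
tcp_rot: [-0.288, -3.128, -0.002]
wrist_force: [-5.8, 0.6, 5.0]
width: 0.097
grip_force: 61.4
```

It rests flat at the ledge height. I'll relieve the load a little and slide gently forward.

Call:
jog_arm --deltas '[-0.0005, 0, -0.0006, 0, 0, 0, -1, -0.0015, 0, -0.0006, 0, 0, 0, -1, -0.0025, 0, -0.0006, 0, 0, 0, -1, -0.003, 0, -0.0006, 0, 0, 0, -1]'

```text
time: 19.5
tool_pos: [0.6401, 0.0359, 0.0472]
tcp_rot: [-0.288, -3.127, -0.002]
wrist_force: [-5.2, 0.4, 4.5]
width: 0.097
grip_force: 61.2
```

Call:
jog_arm --deltas '[-0.001, 0, 0, 0, 0, 0, -1, -0.002, 0, 0, 0, 0, 0, -1]'

```text
time: 19.7
tool_pos: [0.642, 0.0356, 0.0472]
tcp_rot: [-0.288, -3.127, -0.002]
wrist_force: [-5.4, 0.9, 3.6]
width: 0.1
grip_force: 61.3
```

Call:
jog_arm --deltas '[-0.001, 0, 0, 0, 0, 0, -1, -0.002, 0, 0, 0, 0, 0, -1]'

```text
time: 19.9
tool_pos: [0.644, 0.0353, 0.0472]
tcp_rot: [-0.288, -3.127, -0.002]
wrist_force: [-5.6, 1.2, 4.5]
width: 0.101
grip_force: 61.3
```

Call:
jog_arm --deltas '[-0.001, 0, 0, 0, 0, 0, -1, -0.002, 0, 0, 0, 0, 0, -1]'

```text
time: 20.1
tool_pos: [0.646, 0.0349, 0.0472]
tcp_rot: [-0.288, -3.127, -0.002]
wrist_force: [-5.3, 1.5, 4.3]
width: 0.1
grip_force: 61.3
```

Call:
jog_arm --deltas '[-0.001, 0, 0, 0, 0, 0, -1, -0.0015, 0, 0, 0, 0, 0, -1]'

```text
time: 20.3
tool_pos: [0.6473, 0.0347, 0.0472]
tcp_rot: [-0.288, -3.127, -0.002]
wrist_force: [-6.4, 0.3, 6.1]
width: 0.096
grip_force: 61.4
```

Call:
jog_arm --deltas '[-0.0005, 0, 0, 0, 0, 0, -1, -0.001, 0, 0, 0, 0, 0, -1]'

```text
time: 20.5
tool_pos: [0.6473, 0.0346, 0.0472]
tcp_rot: [-0.288, -3.124, -0.002]
wrist_force: [-10.5, 2.0, 9.0]
width: 0.097
grip_force: 61.7
```

Call:
jog_arm --deltas '[-0.0005, 0, 0, 0, 0, 0, -1, -0.001, 0, 0, 0, 0, 0, -1]'

```text
time: 20.7
tool_pos: [0.6473, 0.0346, 0.0471]
tcp_rot: [-0.288, -3.122, -0.002]
wrist_force: [-12.6, 2.3, 9.6]
width: 0.095
grip_force: 62.1
```

It stopped at TCP x 0.6473 with the force rising to 12.6 N, so it has met the end stop (bracket origin at jig x ≈ -2). I'll ease off, release and rise.

Call:
jog_arm --deltas '[0.0006, 0, -0.0003, 0, 0, 0, -1, 0.001, 0, -0.0005, 0, 0, 0, -1, 0.001, 0, -0.0005, 0, 0, 0, -0.7, 0.001, 0, -0.0005, 0, 0, 0, -0.4, 0.001, 0, -0.0005, 0, 0, 0, -0.3, 0.001, 0, -0.004, 0, 0, 0, -0.3, 0.001, 0, -0.03, 0, 0, 0, -0.3, 0.001, 0, -0.07, 0, 0, 0, -0.3]'

```text
time: 21.5
tool_pos: [0.6465, 0.034, 0.1143]
tcp_rot: [-0.288, -3.122, -0.0]
wrist_force: [0.4, 1.0, 0.3]
width: 0.347
grip_force: 0.0
```

Call:
jog_arm --deltas '[0.05, -0.06, -0.05, 0, 0, 0, -0.3, 0.08, -0.06, -0.08, 0, 0, 0, 0, 0.08, -0.06, -0.08, 0, 0, 0, 0, 0.08, -0.06, -0.08, 0, 0, 0, 0]'

```text
time: 21.9
tool_pos: [0.5598, -0.0114, 0.2013]
tcp_rot: [0.289, 3.121, 0.001]
wrist_force: [0.4, 0.2, -0.2]
width: 0.501
grip_force: 0.0
```

Run:
```python
from h import *
import pickle
c=read_camera("wrist"); pickle.dump(c,open("w9.pkl","wb")); s=readout.read_state(); print(s["tool_pos"],s["width"],s["wrist_force"])
from brk import find
im=c["color"]; cv2.imwrite("pics/w9.png",cv2.resize(im[80:320,96:416],(800,600),interpolation=cv2.INTER_CUBIC))
# knob: red blob, top face at z .074
hsv=cv2.cvtColor(im,cv2.COLOR_BGR2HSV); m=(((hsv[...,0]<6)|(hsv[...,0]>174))&(hsv[...,1]>170)&(hsv[...,2]>200)).astype(np.uint8)
n,l,st,ce=cv2.connectedComponentsWithStats(m)
for i in range(1,n):
    if st[i,4]>100: print(st[i],at_z(c,*ce[i],.074).round(4))
K=world(JIG,JY,[-.072,-.068,.074])[0]; print(K, proj(c,K))
x,f,a,_=find(c,np.array([JIG[0]-.002,JIG[1],JY]),.038); print("bracket local", R.from_euler("z",-JY).apply(np.r_[x[:2],0]-JIG).round(4),np.degrees(x[2]-JY),f,a)
```

```text
[ 0.56029338 -0.01083842  0.19943733] 0.5018493017688982 [ 0.69427203  0.09704333 -0.20238259]
[231 172  27  27 573] [ 0.5627 -0.0188  0.074 ]
[ 14 329  18  17 170] [ 0.7057 -0.3224  0.074 ]
[ 0.56389534 -0.01821205  0.074     ] [[244.81390422 185.77080183]]
bracket local [-0.011  -0.0005  0.    ] -0.035661087036705987 1261.7607843137255 3003
```

Run:
```python
from h import *
import pickle
J=lambda P:R.from_euler("z",-JY).apply(P-JIG)*1e3
for f in ("w5.pkl","w9.pkl"):
    c=pickle.load(open(f,"rb")); hsv=cv2.cvtColor(c["color"],cv2.COLOR_BGR2HSV)
    m=((hsv[...,0]>20)&(hsv[...,0]<32)&(hsv[...,1]>170)&(hsv[...,2]>180)).astype(np.uint8)
    n,l,st,ce=cv2.connectedComponentsWithStats(m)
    for i in range(1,n):
        if st[i,4]>40:
            p=J(at_z(c,*ce[i],.036)); a=np.arctan2(p[1]+68,p[0]+72); print(f,st[i],p.round(1),"dir",np.degrees(a).round(1),"swing",(np.radians(129.3)-a).round(2))
c=pickle.load(open("w9.pkl","rb")); g=cv2.cvtColor(c["color"],cv2.COLOR_BGR2HSV)
for y in (-18,-8):
    xs=np.arange(-66,-50,1.); uv=proj(c,world(JIG,JY,np.c_[xs,xs*0+y,xs*0+38]/1e3)).round().astype(int)
    print(y,[(x,int(g[v,u,1]),int(g[v,u,2])) for x,(u,v) in zip(xs,uv)])
ys=np.r_[-34:-22:1.]; uv=proj(c,world(JIG,JY,np.c_[ys*0-40,ys,ys*0+38]/1e3)).round().astype(int); print([(y,int(g[v,u,2]),int(g[v,u,1])) for y,(u,v) in zip(ys,uv)])
s=readout.read_state(); print(s["q"].round(2)); K=np.array([.5633,-.0185,.054]); print([v.round(4) for v in tool_delta(K,down(JY+np.pi/2))])
```

```text
-18 [(np.float64(-66.0), 20, 182), (np.float64(-65.0), 20, 182), (np.float64(-64.0), 10, 226), (np.float64(-63.0), 12, 239), (np.float64(-62.0), 14, 237), (np.float64(-61.0), 23, 218), (np.float64(-60.0), 29, 176), (np.float64(-59.0), 29, 176), (np.float64(-58.0), 20, 183), (np.float64(-57.0), 11, 224), (np.float64(-56.0), 13, 239), (np.float64(-55.0), 14, 242), (np.float64(-54.0), 14, 242), (np.float64(-53.0), 14, 242), (np.float64(-52.0), 14, 241), (np.float64(-51.0), 14, 242)]
-8 [(np.float64(-66.0), 20, 187), (np.float64(-65.0), 20, 187), (np.float64(-64.0), 10, 228), (np.float64(-63.0), 11, 240), (np.float64(-62.0), 13, 240), (np.float64(-61.0), 19, 224), (np.float64(-60.0), 25, 182), (np.float64(-59.0), 25, 182), (np.float64(-58.0), 19, 190), (np.float64(-57.0), 10, 228), (np.float64(-56.0), 12, 241), (np.float64(-55.0), 13, 243), (np.float64(-54.0), 13, 243), (np.float64(-53.0), 11, 244), (np.float64(-52.0), 13, 244), (np.float64(-51.0), 13, 244)]
[(np.float64(-34.0), 142, 102), (np.float64(-33.0), 142, 99), (np.float64(-32.0), 142, 99), (np.float64(-31.0), 142, 90), (np.float64(-30.0), 157, 52), (np.float64(-29.0), 195, 22), (np.float64(-28.0), 231, 12), (np.float64(-27.0), 240, 12), (np.float64(-26.0), 240, 13), (np.float64(-25.0), 240, 13), (np.float64(-24.0), 239, 14), (np.float64(-23.0), 240, 14)]
[-0.06  0.06  1.89  0.    1.19 -1.45]
[array([-0.0036, -0.0072,  0.1454]), array([ 0.0994,  0.3113, -0.0583])]
```

Run:
```python
from h import *
import pickle
c=pickle.load(open("w5.pkl","rb"))
for z in (.035,.045):
    p=R.from_euler("z",-JY).apply(at_z(c,248,121.6,z)-JIG)*1e3; a=np.arctan2(p[1]+68,p[0]+72); print(p.round(1),np.degrees(a),np.hypot(p[1]+68,p[0]+72),"swing",np.radians(129.3)-a)
```

```text
[-104.   -14.3   35. ] 120.73984143188659 62.515548026299285 swing 0.14940295150638283
[-104.6  -14.1   45. ] 121.18041204369364 62.965481139819715 swing 0.14171354374282386
```

Call:
jog_arm --deltas '[-0.0036, -0.0072, 0.04, 0, 0, 0, 0.2, -0.0036, -0.0072, 0.07, 0, 0, 0, 0.2, -0.0036, -0.0072, 0.1, 0, 0, 0, 0.2, -0.0036, -0.0072, 0.12, 0, 0, 0, 0.2, -0.0036, -0.0072, 0.13, 0, 0, 0, 0.2, -0.0036, -0.0072, 0.138, 0, 0, 0, 0.2, -0.0036, -0.0072, 0.138, 0, 0, 0, 0.2]'

```text
time: 22.65
tool_pos: [0.5612, -0.0177, 0.0576]
tcp_rot: [-0.288, -3.127, -0.002]
wrist_force: [-0.3, 0.2, 0.5]
width: 0.602
grip_force: 0.0
```

Call:
jog_arm --deltas '[-0.0022, -0.0004, 0.002, 0, 0, 0, 0.2, -0.0022, -0.0004, 0.004, 0, 0, 0, 0, -0.0022, -0.0004, 0.004, 0, 0, 0, -0.2, -0.0022, -0.0004, 0.004, 0, 0, 0, -0.3, -0.0022, -0.0004, 0.004, 0, 0, 0, -0.4, -0.0022, -0.0004, 0.004, 0, 0, 0, -0.6, -0.0022, -0.0004, 0.004, 0, 0, 0, -0.6]' --squeeze 60

```text
time: 23.35
tool_pos: [0.5642, -0.0198, 0.056]
tcp_rot: [0.287, 3.127, -0.001]
wrist_force: [-2.2, -4.1, 5.1]
width: 0.322
grip_force: 58.9
```

Knob gripped. Now I'll pull it up 18 mm.

Call:
jog_arm --deltas '[0, -0.0004, -0.004, 0, 0, 0, -0.6, 0, -0.0004, -0.008, 0, 0, 0, -0.6, 0, -0.0004, -0.012, 0, 0, 0, -0.6, 0, -0.0004, -0.016, 0, 0, 0, -0.6, 0, -0.0004, -0.018, 0, 0, 0, -0.6, 0, -0.0004, -0.018, 0, 0, 0, -0.6]' --squeeze 80

```text
time: 23.95
tool_pos: [0.5636, -0.0197, 0.0714]
tcp_rot: [0.288, 3.128, 0.0]
wrist_force: [5.3, -4.2, -12.2]
width: 0.31
grip_force: 79.5
```

Call:
jog_arm --deltas '[-0.0005, -0.0003, -0.002, 0, 0, 4, -0.6, -0.0005, -0.0003, -0.002, 0, 0, 9, -0.6, -0.0005, -0.0003, -0.002, 0, 0, 15, -0.6, -0.0005, -0.0003, -0.002, 0, 0, 21, -0.6, -0.0005, -0.0003, -0.002, 0, 0, 27, -0.6, -0.0005, -0.0003, -0.002, 0, 0, 33, -0.6, -0.0005, -0.0003, -0.002, 0, 0, 33, -0.6]'

```text
time: 24.65
tool_pos: [0.5637, -0.0197, 0.0728]
tcp_rot: [-1.168, -2.916, -0.001]
wrist_force: [5.5, -2.8, -12.4]
width: 0.306
grip_force: 79.6
```

Call:
jog_arm --deltas '[0, 0, 0, 0, 0, 5, -0.6, 0, 0, 0, 0, 0, 11, -0.6, 0, 0, 0, 0, 0, 17, -0.6, 0, 0, 0, 0, 0, 23, -0.6, 0, 0, 0, 0, 0, 29, -0.6, 0, 0, 0, 0, 0, 33, -0.6, 0, 0, 0, 0, 0, 33, -0.6]'

```text
time: 25.35
tool_pos: [0.5639, -0.0197, 0.0728]
tcp_rot: [-1.947, -2.465, -0.001]
wrist_force: [5.3, -4.1, -12.5]
width: 0.311
grip_force: 79.6
```

Run:
```python
from h import *
out=[]
s=readout.read_state(); print(s["tool_pos"],s["wrist_force"],s["torque"])
P=world(JIG,JY,[-.045,-.03,.04])[0]
for n in ("scene","side"):
    c=read_camera(n); u,v=proj(c,P)[0].round().astype(int)
    out.append(cv2.resize(c["color"][v-30:v+30,u-40:u+40],(400,300),interpolation=cv2.INTER_CUBIC))
c=read_camera("wrist"); cv2.imwrite("pics/w10.png",c["color"]); out=[np.vstack(out),cv2.resize(c["color"][84:384,106:306],(400,600))]
cv2.imwrite("pics/m10.png",np.hstack(out))
```

```text
[ 0.56389374 -0.01967108  0.0728467 ] [  5.26167829  -4.07880228 -12.45026492] [-0.59409064 -1.03692338 -0.04703162]
```

Call:
jog_arm --deltas '[0, 0, 0.003, 0, 0, 0, -0.6, 0, 0, 0.005, 0, 0, 0, -0.6, 0, 0, 0.007, 0, 0, 0, -0.6, 0, 0, 0.008, 0, 0, 0, -0.6, 0, 0, 0.008, 0, 0, 0, -0.6]'

```text
time: 26.0
tool_pos: [0.5639, -0.0197, 0.0651]
tcp_rot: [-1.945, -2.466, -0.001]
wrist_force: [3.9, -3.6, -10.8]
width: 0.311
grip_force: 79.9
```

Call:
jog_arm --deltas '[0, 0, 0.001, 0, 0, 0, -0.6, 0, 0, 0.0015, 0, 0, 0, -0.6]'

```text
time: 26.2
tool_pos: [0.5639, -0.0198, 0.0642]
tcp_rot: [-1.945, -2.466, -0.001]
wrist_force: [3.0, -3.8, -5.5]
width: 0.308
grip_force: 80.3
```

The load is transferring to the foot at lift ≈ 8 mm, as expected for clamping. I'll finish letting down and release.

Call:
jog_arm --deltas '[0, 0, 0.0008, 0, 0, 0, -0.6, 0, 0, 0.0008, 0, 0, 0, -0.5, 0, 0, 0.0008, 0, 0, 0, -0.3, 0, 0, 0.0008, 0, 0, 0, 0, 0, 0, 0.0008, 0, 0, 0, 0.2, 0, 0, -0.02, 0, 0, 0, 0.2, 0, 0, -0.06, 0, 0, 0, 0.2, 0, 0, -0.1, 0, 0, 0, 0.2]'

```text
time: 27.0
tool_pos: [0.563, -0.019, 0.1659]
tcp_rot: [-1.943, -2.465, -0.0]
wrist_force: [0.1, 1.1, -0.3]
width: 0.601
grip_force: 0.0
```

Call:
jog_arm --deltas '[0, 0, -0.06, 0, 0, -30, 0.2, 0, 0, -0.06, 0, 0, -30, 0.2, 0, 0, -0.06, 0, 0, -30, 0.2, 0, 0, -0.06, 0, 0, -30, 0.2, 0, 0, -0.06, 0, 0, -30, 0.2]'

```text
time: 27.5
tool_pos: [0.564, -0.0192, 0.2262]
tcp_rot: [1.24, 2.886, 0.003]
wrist_force: [-0.1, -0.2, -0.6]
width: 0.598
grip_force: 0.0
```

Run:
```python
from h import *
import pickle
s=readout.read_state(); print(s["tool_pos"],s["wrist_force"],s["width"])
c=read_camera("wrist"); pickle.dump(c,open("w11.pkl","wb")); u,v=proj(c,world(JIG,JY,[-.01,-.02,.03])[0])[0].round().astype(int); print(u,v)
u0=min(max(u-120,0),272); v0=min(max(v-90,0),204)
im=c["color"][v0:v0+180,u0:u0+240]
cv2.imwrite("pics/w11.png",cv2.resize(im,(800,600),interpolation=cv2.INTER_CUBIC))
```

```text
[ 0.56404848 -0.01920789  0.22615187] [-0.07983211 -0.2243102  -0.57676083] 0.5981691343532987
311 183
```

View pics/w11.png

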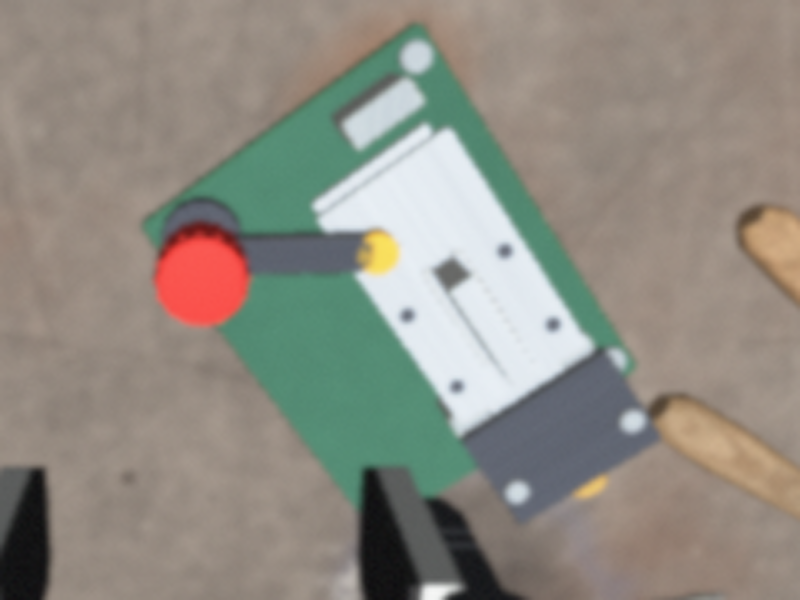

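The clamp pad (378,252) stands on the bracket's foot, above the block. The bracket lies flat between the lug (380,110) and the keeper (560,435), and the gripper is clear, so I'm handing in.

```bash
python3 -c "
from workcell import finish_job
print(finish_job())"
```

```text
the job is handed in; nothing more can be done
None
```

The job is handed in at about 27.5 s of the 70 s allowed: the wooden block is in the nest, the bracket is hooked under the keeper and pressed home on the end stop, and the clamp is down on its foot. On the way, one refused move call let the gripped block slide about 85 mm along the clear bench, touching nothing else.

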